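Find the full cassette by weight and load the feeder

ROBOT

A 7-joint arm with a two-finger parallel gripper is mounted at the origin on a cart in front of the work surface, level with it; the furniture and walls round the work are solid. World frame = base frame: x ahead of the robot, y to its left, z up, the work surface at z = 0. Lengths are in m, angles in degrees, forces in N, time in s.
With the tool pointing down it reaches from about 0.35 to 0.775 m from the base axis. Payload 3.1 kg.
Tool frame: the origin (TCP) lies at the very end of the fingers, on their centre line; the grasp point (between the pads) lies 19 mm behind it; z points along the fingers, y is the line along which they close (so a half turn about z gives the same grasp; the last joint's range is limited). The gripper opens to 85 mm and grips with 20 to 120 N. Pads are 22 mm wide; open, the fingers measure 114 mm over their backs; the gripper's body (76 mm by 85 mm) begins 54 mm behind the grasp point. The pads swing forward as they close: fully open they stand 13 mm farther back than shut.
Start: joints at [63.272, 17.813, 0.802, 86.603, -0.252, 75.585, -1.558], TCP at [0.227, -0.501, 0.231] pointing down, gripper open.
Joint ranges: [-154.91, 154.91], [-16.99, 109.72], [-72.82, 74.43], [7.12, 147.25], [-82.49, 262.49], [11.32, 116.49], [-174.64, 174.64]. Speed limits (degrees/s): [159.86, 159.86, 180, 180, 180, 180, 180].

INTERFACE

Orientations are given as [roll, pitch, yaw] about the fixed x, y, z axes, in that order (R = Rz(yaw) Ry(pitch) Rx(roll)).
In Python, from station import robot gives the robot as it stands. Calls block until the motion is done:
- robot.move_to(position, orientation): joint-space move of the TCP to a pose.
- robot.line_to(position, orientation=None, velocity=0.15, f_stop=None): straight line of the TCP; orientation=None keeps the orientation; velocity is the mean speed in m/s. With f_stop (N) it stops when the force on the tool has changed by that much, and returns True; else False.
- robot.move_j(angles): joint-space move.
- robot.gripper_to(opening, force=None): opening from 0.0 (shut) to 1.0 (fully open); force is the grip in N (None keeps the last); returns when the fingers have stopped.
- robot.pause(seconds).
- robot.inverse_kinematics(position, orientation): joint angles nearest the present ones, or None.
- robot.sense(): the state.
- robot.grab_frame(name): name is "scene" or "top" or "wrist"; returns the picture (400x640x3 uint8, red, green, blue); there is no depth.
- robot.calibration(name): a dict with "mtx" (3x3 intrinsics, pixels), "extrinsics" (4x4, takes a point from world to camera coordinates); the wrist camera has in their place "T_tool_cam" (4x4, takes a point from camera to tool coordinates, whose origin is the TCP and whose axes are the flange's). Camera axes: x right, y up, looking along -z (the intrinsics and any distortion apply to the point x, -y, -z); pixel columns grow to the right and rows downward; lengths in m; the calibration is good to about 2 mm. A picture is of the moment at which its call begins: read the wrist's pose just before it. calibration takes no time and is no camera call.
A pose or a line that the arm cannot do raises robot.PlanningError and nothing moves.
- robot.close_job(): hands the job in; it is judged then, once.
The state is a dict: "time_s": time; "joint_positions": joint angles; "dq": joint speeds; "joint_torque": joint torques, N m; "tool_pos": TCP position; "eef_rot": TCP orientation; "contact_force": force on the tool from outside, world axes, zero at the start; "torque": the same for the moment, N m; "finger_gap": opening from 0.0 (shut) to 1.0 (fully open); "gripper_force": force on a finger pad.
Only numpy, scipy, OpenCV 4.12 (cv2) and the standard library are available. Lean on these libraries where they do the work, as an engineer would, in place of code of your own. Each camera call takes 0.05 s, during which the arm holds its last target. There are 200 camera calls.

TASK

Of the three blue cassettes in the storage rack one is still full and the other two are nearly used up; they look alike, so feel by lifting which is heavy. Lower the full one gently, without dropping it, into the feeder's empty bay with the green floor, so that it stands there upright and its weight holds the sprung floor down. The other two must end standing in the storage rack; tip nothing over, and leave the white cassette and the bystanders where they are.

Things in the scene. Friction and masses are not known exactly. Their poses are not given: they have to be found in the camera images.
- cassette_a: closed blue cassette with grey lid, 66 mm (its x) by 45 mm (its y) by 95 mm tall, standing; origin at the centre of its underside. One of three that look alike: one is full and weighs 0.58 to 0.74 kg, the other two are nearly used up and weigh 0.25 to 0.35 kg; which is which is drawn anew each time
- cassette_b: closed blue cassette with grey lid, 66 mm (its x) by 45 mm (its y) by 95 mm tall, standing; origin at the centre of its underside. One of three that look alike: one is full and weighs 0.58 to 0.74 kg, the other two are nearly used up and weigh 0.25 to 0.35 kg; which is which is drawn anew each time
- cassette_c: closed blue cassette with grey lid, 66 mm (its x) by 45 mm (its y) by 95 mm tall, standing; origin at the centre of its underside. One of three that look alike: one is full and weighs 0.58 to 0.74 kg, the other two are nearly used up and weigh 0.25 to 0.35 kg; which is which is drawn anew each time
- storage_rack: bare aluminium rack, fixed, 92 (x) by 166 (y) mm; origin: centre of its underside. Three bays along its y, 54 mm apart, the middle one at the origin, floor 6 mm up; cassettes stand with their x along the rack's x. Dividers (72 mm long in x, tops 108 mm up) stand 2.5 mm from the wide faces: here grip only across the 66 mm, front and back, where a lip is 16 mm high
- feeder: grey base, fixed, 96 (x) by 200 (y) mm, floor 6 mm up; origin: centre of its underside. Two bays at y = -55 and +55 mm, one taken. A cassette stands with its x along the feeder's x between two yellow plates (inside at x = +-36, outside 41, 56 wide in y, tops 126 mm up) and side lips 51 mm apart, 24 mm high: here grip only across the 45 mm
- bay_base: flat steel base under the green plate, fixed in the middle of the feeder's empty bay, so it marks that bay; origin at the centre of its underside, 6 mm above the bench; x and y as the feeder's
- green_plate (a joint): green sprung floor plate, 64 x 46 mm, of the feeder's empty bay. 0: up, its top 16 mm above the bench; 0.006: fully down, top 10 mm above the bench. A nearly empty cassette leaves it up; a full one released on it sinks with it all the way (5 N)
- loaded_cassette: white cassette with grey lid of the same size, 66 x 45 x 95 mm, standing in the other bay of the feeder; origin at the centre of its underside; stays there
- spray_bottle: bystander: white spray bottle, 56 mm wide, 195 mm tall, standing; origin at the centre of its underside
- tape_roll: bystander: yellow tape roll lying flat, 85 mm across, 25 mm tall; origin at the centre of its underside
- dispenser: bystander: white bottle with a blue top, 70 mm across, 124 mm tall; origin at the centre of its underside
- carton: bystander: red and white carton, 61 x 100 x 55 mm tall; origin at the centre of its underside
- heat_sink: bystander: finned heat sink, 60 x 50 x 25 mm tall; origin at the centre of its underside
- dish: bystander: round steel dish with screws, 73 mm across, 23 mm tall; origin at the centre of its underside
- torque_driver: bystander: red screwdriver lying on the bench, 182 mm long, 38 mm wide, 42 mm tall; origin under its middle

How it is judged (in metres and radians):
At the end, for the whole second after the job is handed in: Full cassette within 10 mm of the middle of the empty bay, green plate down over 4 mm by its weight, upright (0.06 rad), its x along the feeder's (0.15 rad). Other two on the storage rack's floor, in any bay, upright (0.06 rad). All at rest; white cassette within 15 mm of its start (((horizontal distance between cassette_a and bay_base below 0.01 m and z of cassette_a in the frame of bay_base below 0.009 m and angle between each of cassette_a, cassette_b, cassette_c's own z axis and vertical below 0.06 rad and angle between the x axis of cassette_a and the x axis of feeder, either way round below 0.15 rad and x of cassette_b in the frame of storage_rack between -0.02 and 0.02 m and y of cassette_b in the frame of storage_rack between -0.07 and 0.07 m and z of each of cassette_b, cassette_c in the frame of storage_rack below 0.012 m and x of cassette_c in the frame of storage_rack between -0.02 and 0.02 m and y of cassette_c in the frame of storage_rack between -0.07 and 0.07 m) or (horizontal distance between cassette_b and bay_base below 0.01 m and z of cassette_b in the frame of bay_base below 0.009 m and angle between each of cassette_b, cassette_a, cassette_c's own z axis and vertical below 0.06 rad and angle between the x axis of cassette_b and the x axis of feeder, either way round below 0.15 rad and x of cassette_a in the frame of storage_rack between -0.02 and 0.02 m and y of cassette_a in the frame of storage_rack between -0.07 and 0.07 m and z of each of cassette_a, cassette_c in the frame of storage_rack below 0.012 m and x of cassette_c in the frame of storage_rack between -0.02 and 0.02 m and y of cassette_c in the frame of storage_rack between -0.07 and 0.07 m) or (horizontal distance between cassette_c and bay_base below 0.01 m and z of cassette_c in the frame of bay_base below 0.009 m and angle between each of cassette_c, cassette_a, cassette_b's own z axis and vertical below 0.06 rad and angle between the x axis of cassette_c and the x axis of feeder, either way round below 0.15 rad and x of cassette_a in the frame of storage_rack between -0.02 and 0.02 m and y of cassette_a in the frame of storage_rack between -0.07 and 0.07 m and z of each of cassette_a, cassette_b in the frame of storage_rack below 0.012 m and x of cassette_b in the frame of storage_rack between -0.02 and 0.02 m and y of cassette_b in the frame of storage_rack between -0.07 and 0.07 m)) and value of joint green_plate above 0.004 m and linear speed of each of cassette_a, cassette_b, cassette_c below 0.02 m/s and distance of loaded_cassette from where it was at the start of the episode below 0.015 m); the robot touches nothing.
It fails at once if a cassette is tipped over (leans more than about 35 degrees) (angle between any of cassette_a, cassette_b, cassette_c, loaded_cassette's own z axis and vertical above 0.6 rad).
It fails at once if a cassette is dropped into the feeder's empty bay (moving faster than 0.4 m/s inside the bay) instead of being lowered ((horizontal distance between cassette_a and bay_base below 0.012 m and z of cassette_a in the frame of bay_base below 0.06 m and linear speed of cassette_a above 0.4 m/s) or (horizontal distance between cassette_b and bay_base below 0.012 m and z of cassette_b in the frame of bay_base below 0.06 m and linear speed of cassette_b above 0.4 m/s) or (horizontal distance between cassette_c and bay_base below 0.012 m and z of cassette_c in the frame of bay_base below 0.06 m and linear speed of cassette_c above 0.4 m/s)).
It fails at once if a bystander is moved by more than 30 mm (distance of any of spray_bottle, tape_roll, dispenser, carton, heat_sink, dish, torque_driver from where it was at the start of the episode above 0.03 m).
It also fails if it takes over 72 s, if anything falls off the work surface, if the arm or the gripper's body presses on something with over 40 N, if the wrist force passes 120 N, or if a joint passes its speed limit or range.

## Working session

There is one attempt and no reset: what is moved stays moved. The work goes in short steps, each a Python script; the robot and the scene stay as the last script left them, time stands still between calls to the robot, and variables do not carry over. Pictures are saved under pics/ and viewed, at most 10 in all, crops included, and the job is handed in when it is done.

```bash
mkdir -p pics; ls
python3 - <<'E'
from station import robot
import cv2
for n in ("scene","top"):
    im=robot.grab_frame(n); cv2.imwrite(f"pics/{n}0.png",cv2.cvtColor(im,cv2.COLOR_RGB2BGR))
    c=robot.calibration(n); print(n,c)
print(robot.calibration("wrist")); print(robot.sense())
E
```

```text
pics
station.py
scene {'mtx': array([[428.53191485,   0.        , 308.62649187],
       [  0.        , 428.53191485, 197.56207553],
       [  0.        ,   0.        ,   1.        ]]), 'extrinsics': array([[-0.8618794 , -0.50706101, -0.00728206,  0.53314928],
       [ 0.3453922 , -0.59747521,  0.72369026, -0.18288409],
       [-0.37130596,  0.62121856,  0.6900865 , -1.19209866],
       [ 0.        ,  0.        ,  0.        ,  1.        ]])}
top {'mtx': array([[458.4260691 ,   0.        , 318.83449075],
       [  0.        , 458.4260691 , 200.78483007],
       [  0.        ,   0.        ,   1.        ]]), 'extrinsics': array([[-0.0285607 , -0.99952362, -0.01169722,  0.10859478],
       [ 0.98166812, -0.03025275,  0.18818203, -0.54496563],
       [-0.18844626, -0.00610818,  0.98206451, -1.26046605],
       [ 0.        ,  0.        ,  0.        ,  1.        ]])}
{'mtx': array([[319.90026891,   0.        , 312.99678857],
       [  0.        , 319.90026891, 202.45446727],
       [  0.        ,   0.        ,   1.        ]]), 'T_tool_cam': array([[-1.42843525e-03,  9.55258689e-01,  2.957681
[... 306 characters left out ...]
 'joint_positions': array([63.27265406, 17.85541262,  0.80135983, 86.68253089, -0.25127261,
       75.58713224, -1.55746158]), 'dq': array([ 0.08156774, -0.11712122, -0.06408909, -0.17891386,  0.0578812 ,
        0.06481076, -0.15060211]), 'joint_torque': array([ 2.28609533e-04, -3.80857587e+01,  1.46521521e-01, -2.31242126e+01,
        1.24104213e-02,  8.17915716e-03, -5.44027074e-06]), 'tool_pos': array([ 0.22640134, -0.50050707,  0.23033565]), 'eef_rot': array([-1.79876809e+02,  5.82372769e-03,  2.43440547e+01]), 'contact_force': array([-1.07567378,  0.30123445,  0.10516485]), 'torque': array([-0.06177434,  0.0017193 , -0.0069327 ]), 'gripper_force': 0.0, 'finger_gap': 0.9974591199294126}
```

View pics/scene0.png

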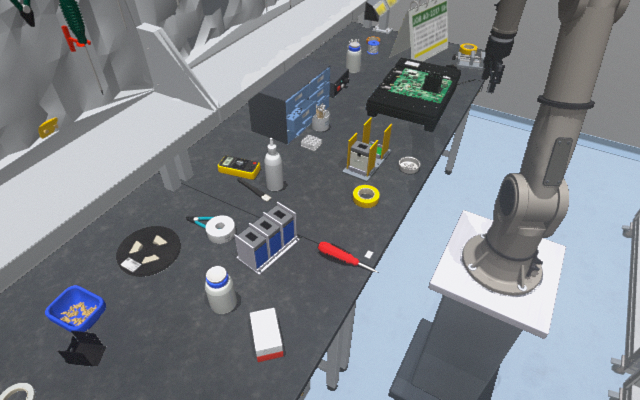

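View pics/top0.png

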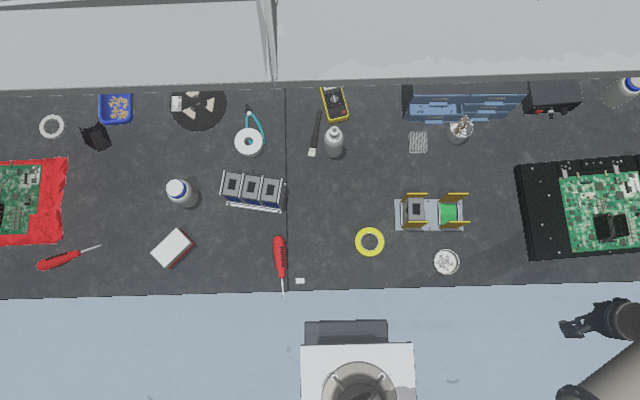

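The scene view shows the rack with three cassettes near (268,238) and the feeder near (367,150). In the top view the rack is near (253,190), with the feeder near (432,213) and its green bay on the right at (448,213). I'll enlarge both.

Run:
```python
import cv2, numpy as np
t=cv2.imread("pics/top0.png")
a=t[160:220,212:292]; b=t[182:242,390:470]
r=lambda x:cv2.resize(x,None,fx=7,fy=7,interpolation=cv2.INTER_CUBIC)[:, :]
s=cv2.imread("pics/scene0.png")
c=s[200:275,230:305]; d=s[110:185,335:410]
q=lambda x:cv2.resize(x,(400,300),interpolation=cv2.INTER_CUBIC)
cv2.imwrite("pics/crop1.png",np.vstack([np.hstack([cv2.resize(a,(400,300),interpolation=cv2.INTER_CUBIC),cv2.resize(b,(400,300),interpolation=cv2.INTER_CUBIC)]),np.hstack([cv2.resize(c,(300,300),interpolation=cv2.INTER_CUBIC),np.zeros((300,100,3),np.uint8),cv2.resize(d,(300,300),interpolation=cv2.INTER_CUBIC),np.zeros((300,100,3),np.uint8)])]))
```

```text
(no output)
```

View pics/crop1.png

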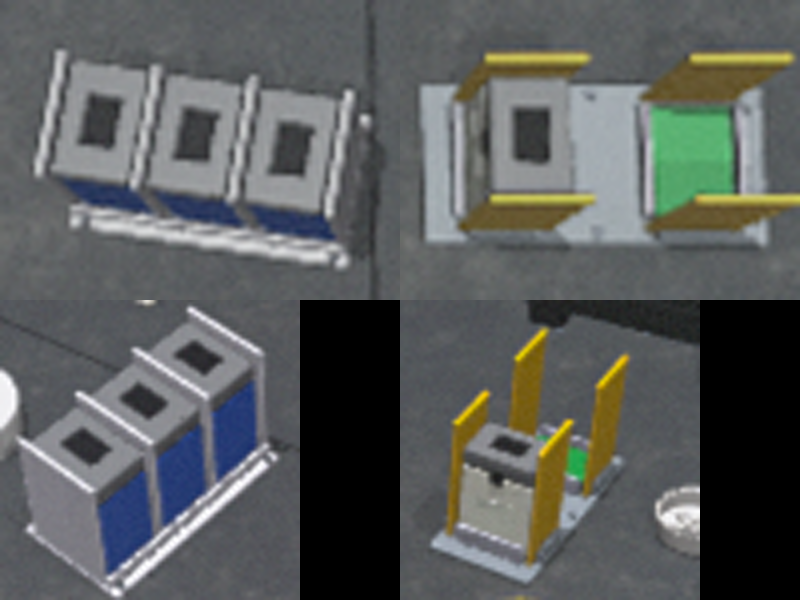

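The crop shows all divider tops and yellow plate tops clearly (in the top view, dividers at crop (61,53)…(329,210) and plates at (486,59)…(798,199)). I'll fit both poses from both cameras.

```bash
cat > h.py <<'E'
import numpy as np, cv2
from scipy.optimize import least_squares
from station import robot
def wcam(s,C):
    from scipy.spatial.transform import Rotation as R
    T=np.eye(4); T[:3,:3]=R.from_euler('xyz',s['eef_rot'],degrees=True).as_matrix(); T[:3,3]=s['tool_pos']
    return np.linalg.inv(T@C['T_tool_cam'])
def project(P,K,E):
    p=np.asarray(P)@E[:3,:3].T+E[:3,3]
    return np.c_[K[0,0]*p[:,0]/-p[:,2]+K[0,2], K[1,1]*-p[:,1]/-p[:,2]+K[1,2]]
def place(q,L):
    c,s=np.cos(q[2]),np.sin(q[2]); L=np.asarray(L,float)
    return np.c_[q[0]+c*L[:,0]-s*L[:,1], q[1]+s*L[:,0]+c*L[:,1], L[:,2]]
def fit(obs,q0):  # obs: list of (local pts, pixels, K, E)
    f=lambda q:np.concatenate([(project(place(q,L),K,E)-px).ravel() for L,px,K,E in obs])
    r=least_squares(f,q0,loss='soft_l1'); return r.x, f(r.x)
E
python3 - <<'E'
from h import *
ct,cs=robot.calibration("top"),robot.calibration("scene")
un=lambda p,s,o:(np.array(p,float)+.5)/s-.5+np.array(o)
rl=[(x,y,.108) for y in(.081,.027,-.027,-.081) for x in(.036,-.036)]
rt=un([(61,53),(40,174),(156,68),(136,188),(252,80),(232,200),(348,93),(329,210)],5,(212,160))
rs=un([(22,140),(97,192),(80,94),(152,147),(136,50),(210,101),(191,10),(261,54)],4,(230,200))
fl=[(x,y,.126) for x in(.0385,-.0385) for y in(.083,.027,-.027,-.083)]
ft=un([(86,59),(190,59),(290,59),(393,59),(87,199),(194,199),(295,199),(398,199)],5,(390,182))
fs=un([(55,125),(88,95),(116,60),(149,31),(141,162),(173,124),(197,95),(228,58)],4,(335,110))
for n,l,t,s,q0 in(("rack",rl,rt,rs,(.55,.15,-.1)),("feeder",fl,ft,fs,(.5,-.2,0))):
    for o in([(l,t,ct['mtx'],ct['extrinsics'])],[(l,s,cs['mtx'],cs['extrinsics'])],[(l,t,ct['mtx'],ct['extrinsics']),(l,s,cs['mtx'],cs['extrinsics'])]):
        q,r=fit(o,q0); print(n,q[:2].round(4),np.degrees(q[2]).round(2),"rms",np.sqrt((r**2).mean()).round(2))
# other things on the bench plane, top view
K,E=ct['mtx'],ct['extrinsics']
for n,px,z in(("dispenser",(177,186),.124),("tape",(370,242),.02),("driverhandle",(280,250),.02),("drivertip",(284,293),.02),("dish",(446,262),.02),("carton",(173,247),.055),("spray",(334,129),.195),("whiteroll",(248,142),.03)):
    r=least_squares(lambda a:project([[a[0],a[1],z]],K,E)[0]-px,(.5,0)); print(n,r.x.round(3))
E
```

```text
rack [0.5842 0.2797] -9.38 rms 0.51
rack [0.5859 0.2822] -10.16 rms 0.43
rack [0.5853 0.2808] -9.72 rms 0.62
feeder [ 0.5061 -0.2271] -2.08 rms 0.24
feeder [ 0.508  -0.2221] -2.34 rms 0.51
feeder [ 0.5071 -0.2261] -2.23 rms 0.67
dispenser [0.587 0.478]
tape [ 0.429 -0.051]
driverhandle [0.413 0.208]
drivertip [0.292 0.199]
dish [ 0.365 -0.265]
carton [0.428 0.506]
spray [0.711 0.046]
whiteroll [0.738 0.299]
```

Run:
```python
from h import *
for n,p,o in [("rackA",(.585,.281,.3),80.3),("rackB",(.585,.281,.3),-99.7),("feedA",(.505,-.281,.3),-2.2),("feedB",(.505,-.281,.3),177.8)]:
    q=robot.inverse_kinematics(p,[180,0,o]); print(n,None if q is None else np.round(q,1))
robot.line_to([.3,-.45,.33],velocity=.25)
robot.move_to([.505,-.23,.33],[180,0,-2.2])
s1=robot.sense(); a=robot.grab_frame("wrist")
q=robot.inverse_kinematics([.585,.281,.33],[180,0,80.3]); print(q)
robot.move_to([.585,.281,.33],[180,0,80.3])
s2=robot.sense(); b=robot.grab_frame("wrist")
import pickle; pickle.dump((s1,s2),open("w.pkl","wb")); print(s2['time_s'],s2['tool_pos'],s2['eef_rot'])
for n,i in(("wf",a),("wr",b)): cv2.imwrite(f"pics/{n}.png",cv2.cvtColor(i,cv2.COLOR_RGB2BGR))
```

```text
rackA [  3.6  42.8 -68.5  58.9  39.9  99.5 -60. ]
rackB [  1.8  40.3 -61.9  59.   35.1  97.6 122.5]
feedA [ 32.2  20.1  -6.9  74.    2.4  86.  -66.7]
feedB [ 48.6  22.7 -31.6  73.3  11.7  87.1 106.2]
[ -7.64968198  33.73366434 -39.38648004  55.01279366  20.80452243
  97.19281005 -48.95038155]
3.8583 [0.58609581 0.27891873 0.33007544] [1.79938335e+02 7.04048397e-02 8.00920451e+01]
```

View pics/wf.png

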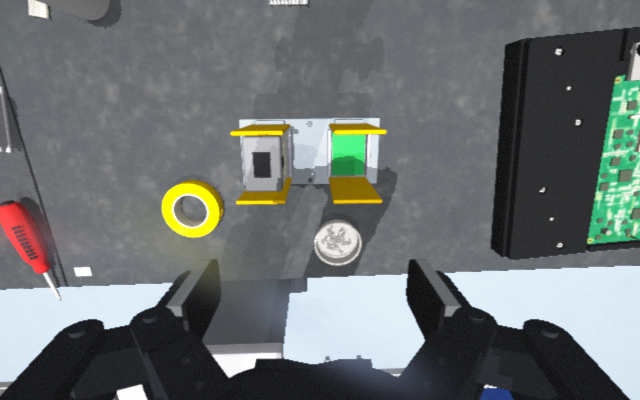

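View pics/wr.png

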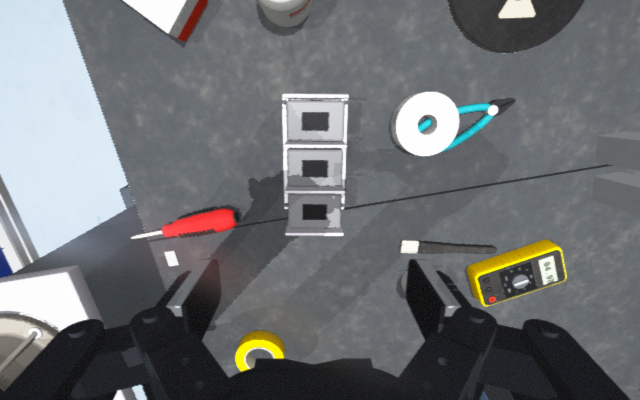

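The wrist views show the feeder at (310,165) with its green bay at (349,155), and the rack at (315,165), roughly where predicted. I'll overlay the fitted model to check.

Run:
```python
from h import *
import pickle
s1,s2=pickle.load(open("w.pkl","rb")); C=robot.calibration("wrist")
rl=[(x,y,.108) for y in(.081,.027,-.027,-.081) for x in(.036,-.036)]
fl=[(x,y,.126) for x in(.0385,-.0385) for y in(.083,.027,-.027,-.083)]
out=[]
for f,s,l,q,(x0,y0) in(("wr",s2,rl,(.5853,.2808,np.radians(-9.72)),(275,85)),("wf",s1,fl,(.5071,-.2261,np.radians(-2.23)),(225,110))):
    im=cv2.imread(f"pics/{f}.png"); px=project(place(q,l),C['mtx'],wcam(s,C)); print(f,px.round(1).tolist())
    k=5 if f=="wr" else 2.5
    w,h=(80,160) if f=="wr" else (160,100)
    c=cv2.resize(im[y0:y0+h,x0:x0+w],None,fx=k,fy=k,interpolation=cv2.INTER_CUBIC)
    if f=="wr": c=c[:600]
    for p in px: cv2.drawMarker(c,tuple(int(v) for v in((p-(x0,y0)+.5)*k-.5)),(0,0,255),cv2.MARKER_CROSS,10)
    out.append(c)
b=np.zeros((600,400,3),np.uint8); b[:out[1].shape[0]]=out[1][:, :400]
a=np.zeros((600,400,3),np.uint8); a[:out[0].shape[0]]=out[0]
cv2.imwrite("pics/ov.png",np.hstack([a,b]))
```

```text
wr [[344.0, 95.9], [277.6, 96.2], [342.9, 146.1], [279.3, 146.4], [341.8, 192.0], [281.0, 192.3], [340.8, 234.2], [282.5, 234.5]]
wf [[228.0, 136.4], [280.6, 136.2], [331.3, 135.9], [383.9, 135.7], [233.6, 205.3], [282.9, 205.0], [330.4, 204.8], [379.7, 204.6]]
```

View pics/ov.png

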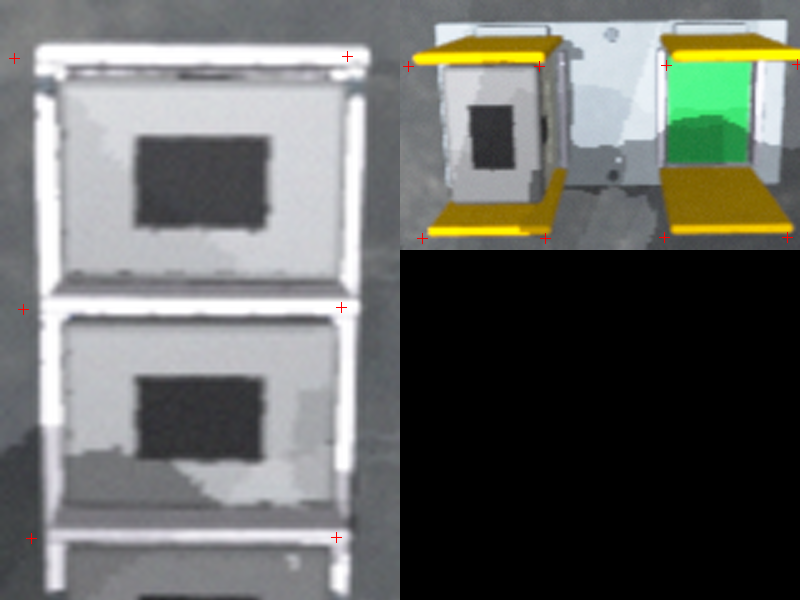

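The wrist view puts both fixtures about 4 mm further in +x than the static cameras do. That is within the gripper's opening margin for gripping in the rack. I'll weigh the cassettes now with small lifts, and refine the feeder pose later.

```bash
cat >> h.py <<'E'
RACK=np.array([.588,.281,np.radians(-9.9)]); RO=[180,0,80.1]
def bay(i): return place(RACK,[[0,i*.054,0]])[0][:2]
E
python3 - <<'E'
from h import *
P=lambda xy,z:[xy[0],xy[1],z]
robot.gripper_to(1.0,60)
for i in(0,-1,1):
    b=bay(i); robot.line_to(P(b,.19),RO,velocity=.2)
    robot.pause(.15); 
    hit=robot.line_to(P(b,.060),RO,velocity=.12,f_stop=12)
    s=robot.sense(); print(i,"hit",hit,"tcp",s['tool_pos'].round(4),"cmd",b.round(4),s['eef_rot'].round(2))
    if hit: robot.line_to(P(b,.19)); break
    robot.gripper_to(0,60); robot.pause(.2); g=robot.sense()
    print("  gap",g['finger_gap'],g['gripper_force'],g['tool_pos'].round(4),g['contact_force'].round(2))
    robot.line_to(P(b,.080),RO,velocity=.05); robot.pause(.4)
    u=np.mean([robot.sense()['contact_force'] for _ in range(3)],0); print("  lifted",u.round(2),"free",s['contact_force'].round(2))
    robot.line_to(P(b,.0605),RO,velocity=.05); robot.pause(.1); 
    robot.gripper_to(1.0,60); robot.line_to(P(b,.19),RO,velocity=.2)
    print("  t",robot.sense()['time_s'])
    if u[2]-s['contact_force'][2]<-4.8: print("HEAVY",i)
E
```

```text
0 hit False tcp [0.5886 0.2816 0.0611] cmd [0.588 0.281] [ 1.7991e+02 -8.0000e-02  8.0100e+01]
  gap 0.7674098682432605 68.25800210237503 [0.589  0.2815 0.0612] [ 0.83 -0.19  5.63]
  lifted [ 0.33  0.76 -3.59] free [0.14 0.21 0.21]
  t 9.6083
-1 hit False tcp [0.5794 0.2283 0.061 ] cmd [0.5787 0.2278] [ 1.7991e+02 -7.0000e-02  8.0100e+01]
  gap 0.7671780696036844 68.17859441041946 [0.5793 0.2284 0.0612] [-1.37  0.27  6.42]
  lifted [-0.11  0.18 -2.62] free [-1.03 -0.22  0.41]
  t 14.6583
1 hit False tcp [0.5979 0.3348 0.0612] cmd [0.5973 0.3342] [ 1.7991e+02 -9.0000e-02  8.0100e+01]
  gap 0.763262922702559 69.78011637926102 [0.5984 0.3347 0.0614] [ 0.84 -0.07  5.54]
  lifted [ 0.72 -1.36 -7.  ] free [-0.67 -0.18  1.49]
  t 19.9833
HEAVY 1
```

Bay +1 holds the full cassette (about 8 N against 3–4 N). I'll move it to the free bench spot, regrip it across the 45 mm, hover over the feeder bay and look.

Run:
```python
from h import *
P=lambda xy,z:[xy[0],xy[1],z]
b=bay(1); m=(.56,.08)
robot.line_to(P(b,.060),RO,velocity=.15); robot.gripper_to(0,70); robot.pause(.1)
robot.line_to(P(b,.205),RO,velocity=.1)
s=robot.sense(); print("up",s['tool_pos'].round(4),s['contact_force'].round(2),s['finger_gap'])
robot.line_to(P(m,.205),[180,0,87.8],velocity=.2)
robot.line_to(P(m,.075),velocity=.15); hit=robot.line_to(P(m,.0538),velocity=.03,f_stop=4)
s=robot.sense(); print("down",hit,s['tool_pos'].round(4),s['contact_force'].round(2),s['time_s'])
robot.gripper_to(1.0); s=robot.sense(); m=s['tool_pos'][:2]
robot.line_to(P(m,.16),velocity=.25)
robot.move_to(P(m,.16),[180,0,-2.2]); robot.pause(.2)
robot.line_to(P(m,.057),[180,0,-2.2],velocity=.12)
s=robot.sense(); print("regrip",s['tool_pos'].round(4),m.round(4),s['eef_rot'])
robot.gripper_to(0,70); robot.pause(.1); s=robot.sense(); print("gripped",s['tool_pos'].round(4),s['finger_gap'],s['gripper_force'])
robot.line_to(P(m,.21),velocity=.15)
B=(.507,-.282)
robot.line_to(P(B,.225),[180,0,-2.2],velocity=.2); robot.pause(.4)
s=robot.sense(); print(s['tool_pos'].round(4),s['eef_rot'],s['contact_force'].round(2),s['time_s'])
for n in("top","scene","wrist"): cv2.imwrite(f"pics/{n}H.png",cv2.cvtColor(robot.grab_frame(n),cv2.COLOR_RGB2BGR))
import pickle; pickle.dump(s,open("wH.pkl","wb"))
t=cv2.imread("pics/topH.png")[170:250,380:480]; c=cv2.imread("pics/sceneH.png")[80:180,325:425]; w=cv2.imread("pics/wristH.png")
R=lambda x,wh:cv2.resize(x,wh,interpolation=cv2.INTER_CUBIC)
cv2.imwrite("pics/H.png",np.vstack([np.hstack([R(t,(400,320)),R(c,(400,400))[:320]]),np.hstack([R(w,(400,250)),np.zeros((250,400,3),np.uint8)])]))
```

```text
up [0.5969 0.3338 0.204 ] [ 0.26 -0.2  -7.54] 0.7623154003399898
down True [0.5596 0.0797 0.0558] [-1.61 -0.55  7.17] 26.0833
regrip [0.5575 0.0789 0.0578] [0.5567 0.0786] [-1.79973771e+02 -1.05191849e-01 -2.19859856e+00]
gripped [0.5574 0.0785 0.0578] 0.5202380128920082 73.11529397964478
[ 0.507  -0.2819  0.225 ] [ 1.79997943e+02 -1.51376542e-03 -2.18823876e+00] [ 0.57  0.69 -6.81] 33.6
```

View pics/H.png

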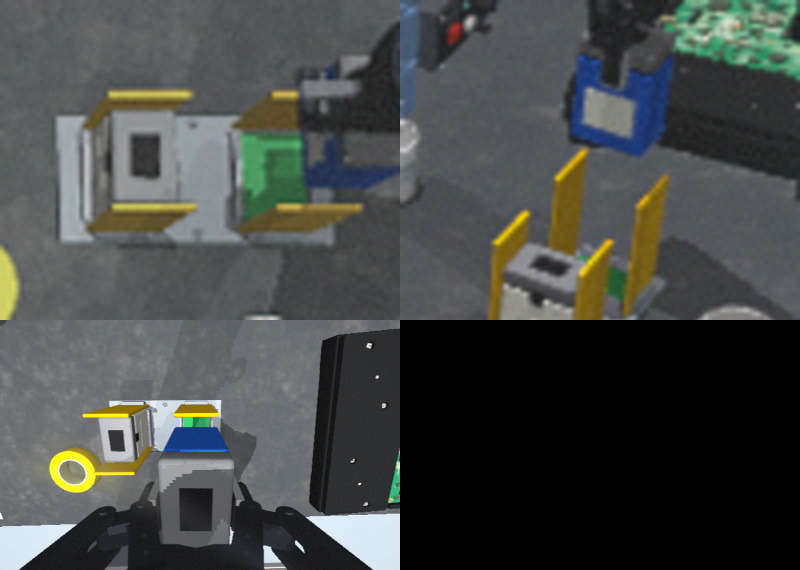

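The composite shows the cassette held upright over the bay. The wrist view shows its lid (full-res about (256–376, 224–360)) together with the yellow plates, so I can do a same-camera comparison. I'll zoom the wrist image.

Run:
```python
import cv2
w=cv2.imread("pics/wristH.png")[115:345,125:395]
cv2.imwrite("pics/wz.png",cv2.resize(w,None,fx=2.6,fy=2.6,interpolation=cv2.INTER_CUBIC))
```

```text
(no output)
```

View pics/wz.png

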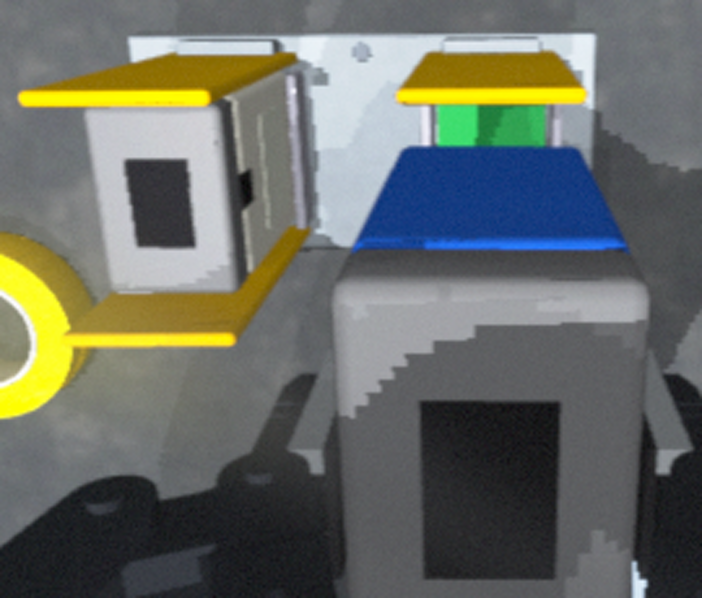

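Run:
```python
from h import *
import pickle
s=pickle.load(open("wH.pkl","rb")); C=robot.calibration("wrist"); K,E=C['mtx'],wcam(s,C)
un=lambda p:(np.array(p,float)+.5)/2.6-.5+np.array((125,115))
fl=[(.0385,-.027,.126),(.0385,-.083,.126),(.0385,.083,.126),(.0385,.027,.126),(-.0385,.083,.126),(-.0385,.027,.126),(.048,.1,.006),(.048,-.1,.006)]
fp=un([(397,96),(585,96),(19,98),(211,98),(67,339),(237,339),(128,38),(596,36)])
q,r=fit([(fl,fp,K,E)],(.507,-.226,-.04)); print("feeder",q[:2].round(4),np.degrees(q[2]).round(2)); print(r.round(1))
B=place(q,[[0,-.055,0]])[0][:2]; print("bay",B.round(4))
zb=s['tool_pos'][2]-.0578
cb=[(.033,.0225,zb),(.033,-.0225,zb)]; cp=un([(403,148),(581,148)])
c,r=fit([(cb,cp,K,E)],(.507,-.282,-.04)); print("cass(bottom)",c[:2].round(4),np.degrees(c[2]).round(2),r.round(2))
h=least_squares(lambda a:project([[a[0],a[1],zb+.095]],K,E)[0]-un([(490.5,490)])[0],(.5,-.28)).x; print("cass(hole)",h.round(4))
w=least_squares(lambda a:project([[a[0],a[1],.101]],K,E)[0]-un([(158,203)])[0],(.5,-.17)).x; print("white hole",w.round(4),"true by fit",place(q,[[0,.055,0]])[0][:2].round(4))
```

```text
feeder [ 0.5117 -0.2284] -1.93
[-0.1  0.3  1.7 -0.2 -0.1  0.4  0.1 -0.1 -2.4  0.8 -0.2  0.5 -0.2 -1.1
  0.7 -1.4]
bay [ 0.5099 -0.2834]
cass(bottom) [ 0.5086 -0.2827] -2.27 [-0.99  0.02  0.99  0.02]
cass(hole) [ 0.5099 -0.2823]
white hole [ 0.5137 -0.1717] true by fit [ 0.5136 -0.1734]
```

The wrist camera puts the cassette about 2 mm ahead of the TCP, which matches the shift at release. The bay is at (0.510, -0.283). So the TCP target is (0.508, -0.2826), and I'll lower it guarded.

Run:
```python
from h import *
T=(.508,-.2826); O=[180,0,-2.1]
robot.line_to([*T,.20],O,velocity=.1); robot.pause(.3)
def st(n): 
    s=robot.sense(); print(n,s['tool_pos'].round(4),s['contact_force'].round(2),round(s['time_s'],2)); return s
st("start")
for z,f in((.165,5),(.125,5),(.09,5),(.078,5)):
    h=robot.line_to([*T,z],O,velocity=.06,f_stop=f); st((z,h))
    if h: break
```

```text
start [ 0.5084 -0.2828  0.2007] [ 0.82  0.65 -7.19] 34.45
(0.165, False) [ 0.5082 -0.2827  0.1651] [ 0.84 -0.27 -6.98] 35.18
(0.125, False) [ 0.5084 -0.2827  0.1252] [-0.43  0.14 -6.53] 36.0
(0.09, False) [ 0.5082 -0.2827  0.0901] [ 0.38  0.3  -5.67] 36.73
(0.078, False) [ 0.5075 -0.2823  0.0772] [ 1.36 -0.22 -7.34] 37.08
```

Run:
```python
from h import *
T=(.508,-.2826); O=[180,0,-2.1]
def st(n): 
    s=robot.sense(); print(n,s['tool_pos'].round(4),s['contact_force'].round(2),round(s['time_s'],2)); return s
h=robot.line_to([*T,.0672],O,velocity=.03,f_stop=10); robot.pause(.2); s=st(h)
robot.gripper_to(1.0); robot.pause(.3); s=st("released")
robot.line_to([*s['tool_pos'][:2],.22],O,velocity=.15)
robot.line_to([.40,-.45,.33],velocity=.3); robot.pause(.3); st("clear")
A=[]
for n,(x,y,k) in (("scene",(320,90,100)),("scene",(225,195,100)),("top",(385,170,100)),("top",(205,150,100))):
    im=cv2.cvtColor(robot.grab_frame(n),cv2.COLOR_RGB2BGR)[y:y+75,x:x+k]; A.append(cv2.resize(im,(400,300),interpolation=cv2.INTER_CUBIC))
cv2.imwrite("pics/end.png",np.vstack([np.hstack(A[:2]),np.hstack(A[2:])]))
```

```text
False [ 0.509  -0.283   0.0678] [ 1.92 -1.19 -1.68] 37.79
released [ 0.5079 -0.2826  0.0671] [ 0.29 -0.39  0.68] 38.58
clear [ 0.4008 -0.4487  0.3295] [ 0.36 -0.3   0.51] 40.95
```

View pics/end.png

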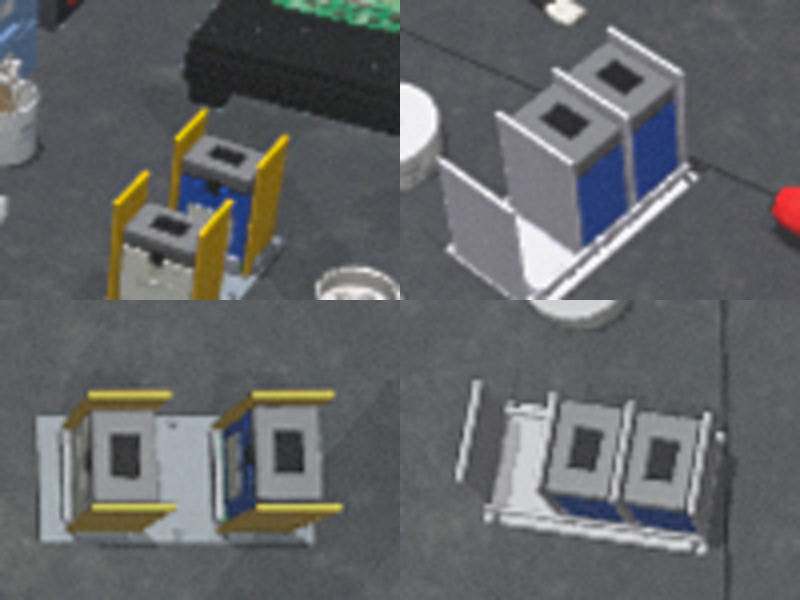

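The final picture shows the full cassette upright between the plates, level with the white one (lid holes at crop (290,452) and (125,454)). The other two stand in the rack, and the arm is clear.

```bash
python3 -c "
from station import robot
print(robot.close_job())"
```

```text
the job is handed in; nothing more can be done
None
```

The job is handed in: the full cassette (about 8 N when lifted, against 3–4 N for the others) was lowered gently into the green-floored bay and stands upright there, and the other two stand in the rack; plate travel was inferred from the lowering height and the last picture, and I haven't seen the judge's result.

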